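# Clamp the glued handle blank to the set force

### The arm

A 6-joint arm with a two-finger parallel gripper is mounted at the origin on the work surface. World frame = base frame: x ahead of the robot, y to its left, z up, the work surface at z = 0. Lengths are in m, angles in rad, forces in N, time in s.
With the tool pointing down it reaches from about 0.375 to 0.975 m from the base axis. Payload 3.8 kg.
Tool frame: the origin (TCP) lies midway between the tips of the shut fingers; the grasp point (between the pads) lies 19 mm behind it (robot.tcp_to_grasp is the z of the grasp point in the tool frame, in m); z points along the fingers, y is the direction in which the jaws open and shut (so a half turn about z gives the same grasp; the last joint's range is limited). The gripper opens to 85 mm and grips with 20 to 120 N. Pads are 22 mm wide; open, the fingers measure 114 mm over their backs; the gripper's body (76 mm by 85 mm) begins 54 mm behind the grasp point. The pads swing forward as they close: fully open they stand 13 mm farther back than shut.
Start: joints at [-1.24, 0.264, 1.604, -0, 1.274, -0.037], TCP at [0.243, -0.63, 0.231] pointing down, gripper open.
Joint ranges: [-2.63, 2.63], [-0.94, 2.18], [0.31, 2.57], [-1.31, 4.45], [0, 2.66], [-2.55, 2.55]. Speed limits (rad/s): [2.57, 2.57, 3.14, 3.14, 3.14, 3.14].

### API

Orientations are given as a unit quaternion [x, y, z, w].
In Python, from workcell import robot gives the robot as it stands. The module is installed in compiled form; this text tells all that it offers. Calls block until the motion is done:
- robot.move_ptp(position, orientation): joint-space move of the TCP to a pose.
- robot.move_linear(position, frame=None, rate=0.15, threshold=None): straight line of the TCP; frame=None keeps the orientation; rate is the mean speed in m/s. With threshold (N) it stops when the force on the tool has changed by that much, and returns True; else False.
- robot.set_joints(angles): joint-space move.
- robot.set_gripper(opening, grip_force=None): finger opening in m; grip_force is the grip in N (None keeps the last); returns when the fingers have stopped.
- robot.dwell(seconds).
- robot.inverse_kinematics(position, orientation): joint angles nearest the present ones, or None.
- robot.get_state(): the state.
- robot.capture(name): name is "scene" or "top" or "wrist"; returns (picture, depth): 420x560x3 uint8, blue, green, red; 420x560 float32, m along the optical axis (not along the pixel's ray), 0 where there is no reading.
- robot.camera_info(name): a dict with "camera_matrix" (3x3 intrinsics, pixels), "R" (3x3) and "t" (3): a world point X has camera coordinates R X + t. Camera axes: x right, y down, z forward; pixel columns grow to the right and rows downward; lengths in m; the calibration is good to about 2 mm. A picture is of the moment at which its call begins: read the wrist's pose just before it. camera_info takes no time and is no camera call; for the wrist camera it gives the pose at the moment of the call.
A pose or a line that the arm cannot do raises robot.IKError and nothing moves.
- robot.hand_in(): hands the job in, once; it reports no verdict.
Trained networks look in the newest picture that a camera, given by its name, has taken for a name from the list of things; names that differ only in an ending like _2 or _b are one class to them, and where a whole thing is asked for, a point or a joint stands for the part that bears it (a point fixed in the world has none). Each returns a list of dicts, best first, with "score" (0 to 1); they miss things now and then, are a little off and sometimes report something else, mostly with a low value. They report only what shows in the picture. A call takes as long as a camera call. They do not tell look-alikes from the thing itself.
- robot.look_for(name, camera): "bbox" ([left, top, right, bottom] in pixels, round what is visible of it).
The state is a dict: "time": time; "qpos": joint angles; "qvel": joint speeds; "tau": joint torques, N m; "position": TCP position; "orientation": TCP orientation; "force": force on the tool from outside, world axes, zero at the start; "ft_torque": the same for the moment, N m; "grip_width": finger opening in m.
Only numpy, scipy, OpenCV 4.12 (cv2) and the standard library are available. Lean on these libraries where they do the work, as an engineer would, in place of code of your own. Each camera call takes 0.05 s, during which the arm holds its last target.

### The job

Stand the glued wooden handle blank upright on the bench clamp's bed, between fixed jaw and spring pad with its dark glue strip running along the jaws, and push it back until one end rests against the steel end stop. Then turn the crank clockwise until the red indicator tab has popped out, and stop before the yellow behind the red shows, which would mean an over-tightened clamp and a starved glue joint. With the blank still home against the stop, let go of everything and leave the other things on the bench where they are.

Things in the scene. Friction and masses are not known exactly. Their poses are not given: they have to be found in the camera images.
- clamp: grey and blue bench clamp bolted down. Origin: on the bench top, z up. Own y is the jaw travel (fixed jaw at -y; spring pad, blue carrier and blue crank gearbox at +y), own x points to the end stop. Base plate 130 mm in x, from y = -145 to 215 mm. Fixed jaw and carrier: 80 mm wide in x, tops 56 mm above the bench (tab cover 62 mm); gearbox top 97 mm, crank arm top 116 mm
- bed (a point): middle of the bed between the jaws: the top of the base plate, 20 mm above the bench, at clamp x = 0. The blank stands here
- jaw_face (a point): middle of the fixed jaw's face (the face looks to the clamp's +y), 38 mm above the bench, at clamp x = 0. The jaw stands on a rack at a place that differs from run to run, and floats there with up to 8 mm of play that cannot be seen: pressed with about 4 N it slides back (to the clamp's -y) by the unknown rest of its play before it holds firm
- pad: black rubber-faced spring pad on the carrier, 70 mm wide, 10 mm thick. Origin: on the clamping face (looking to the clamp's -y), at its middle in x, 20 mm above the bench. It stands on a preloaded spring in the carrier: it gives way only from about 30 N on, then at 5 N per mm of give
- stop_face (a point): middle of the steel end stop's face, 40 mm above the bench; the face looks to the clamp's -x and lies at clamp x = +45 mm, 34 mm wide, from the bed up to 60 mm above the bench
- crank (a joint): angle of the crank, rad. It grows as the crank turns clockwise seen from above, and that moves carrier and pad towards the fixed jaw by 3.5 mm per rad (22 mm a turn). Runs from -3.2 to 16. Stiff (0.22 N m of friction, about 4.5 N at the handle, up to 8 N under load) and stays where it is left
- crank_axis (a point): point on the crank's vertical axis, 115 mm above the bench
- handle_mid (a point): middle of the crank's upright black handle, a round peg 18 mm in diameter from 116 to 162 mm above the bench, 50 mm from the crank axis; this point is 140 mm above the bench. The handle spins freely on its pin, so it can be gripped and led round without turning the hand
- tab (a joint): how far the indicator tab stands out, m: 0 hidden. Stays in until the pad presses with about 30 N and begins to give, then pops out by 4 mm per mm of give (14 mm per rad of crank). Counts as out from 8 mm on (2 mm of give, 40 N). Its outer 16 mm are red; when yellow shows behind the red (over 16 mm, 4 mm of give, 50 N) the clamp is over-tightened
- tab_end (a point): outer end of the red tab, 20 mm wide, 5 mm thick, that slides out of the steel cover on the carrier's top, in the clamp's +x direction; moves with the carrier
- blank: glued-up wooden handle blank standing on the bench: two light wood cheeks with a dark strip between, 90 mm (own x) by 36 mm (own y, across the layers) by 78 mm high, about 0.18 kg. Origin: centre of its underside. Either end may go to the stop
- weight_a: steel round bench weight, 64 mm across, 50 mm high with its knob; origin at the centre of its underside; a bystander
- weight_b: brass round bench weight, 64 mm across, 50 mm high with its knob; origin at the centre of its underside; a bystander
- offcut: dark wood offcut, 70 x 50 x 30 mm, lying flat; origin at the centre of its underside; a bystander
- spool_a: green thread spool, 40 mm across, 55 mm high; origin at the centre of its underside; a bystander
- spool_b: orange thread spool, 40 mm across, 55 mm high; origin at the centre of its underside; a bystander
- glue_jar: closed jar, 60 mm across, 75 mm high; origin at the centre of its underside; a bystander
- mallet: small hammer lying on the bench; a bystander
There are look-alikes about, which are no part of the job. Leave any green, pink or purple look-alike of the blank alone.

How it is judged:
On the way, in this order (a step that is already met when the one before it is completed fails the run):
1. the blank stands on the bed between the jaws, home against the end stop (x of blank in the frame of clamp between -0.0025 and 0.0025 m and z of blank in the frame of clamp below 0.024 m and y of blank in the frame of jaw_face above 0.014 m and y of blank in the frame of pad below -0.014 m and angle between blank's own z axis and vertical below 0.06 rad and angle between the x axis of blank and the x axis of clamp, either way round below 0.12 rad), for 0.2 s.
2. the pad presses the blank and the red tab is out (value of joint tab above 0.008 m and contact force between pad and blank above 30 N), for 0.2 s.
At the end, for the whole second after the job is handed in: the blank stands upright (within 0.06 rad) on the bed between jaw and pad, along the jaws within 0.12 rad, its end within 2.5 mm of the end stop, held by the pad with more than 30 N, the red tab at least 8 mm out, at rest (all of step 1 and all of step 2 and linear speed of blank below 0.01 m/s); the robot touches nothing.
It fails at once if the clamp is over-tightened: the pad presses the blank with more than 54 N (contact force between pad and blank above 54 N).
It fails at once if one of the other things on the bench is moved by more than 30 mm (distance of any of weight_a, weight_b, offcut, spool_a, spool_b, glue_jar, mallet from where it was at the start of the episode above 0.03 m).
It also fails if it takes over 72 s, if anything falls off the work surface, if the arm or the gripper's body presses on something with over 40 N, if the wrist force passes 120 N, or if a joint passes its speed limit or range.

## Working session

There is one attempt and no reset: what is moved stays moved. The work goes in short steps, each a Python script; the robot and the scene stay as the last script left them, time stands still between calls to the robot, and variables do not carry over. Pictures are saved under pics/ and viewed, and the job is handed in when it is done.

```bash
ls; mkdir -p pics
python3 - <<'E'
from workcell import robot
import cv2,numpy as np
for c in ("scene","top"):
    p,d=robot.capture(c); cv2.imwrite(f"pics/{c}0.png",p); np.save(f"{c}0d.npy",d)
    i=robot.camera_info(c); print(c,i)
    for n in ("blank","clamp","pad","crank","tab_end"):
        print(n,[(r['bbox'],round(r['score'],2)) for r in robot.look_for(n,c)][:5])
print(robot.get_state(), robot.tcp_to_grasp)
E
```

```text
pics
scene {'camera_matrix': array([[525.23242247,   0.        , 284.42221863],
       [  0.        , 525.23242247, 209.51697053],
       [  0.        ,   0.        ,   1.        ]]), 'R': array([[ 0.27714704,  0.96078765,  0.00875311],
       [ 0.54080058, -0.14845546, -0.82794668],
       [-0.7941815 ,  0.23419666, -0.56073851]]), 't': array([-0.09931255, -0.21907978,  1.91493241])}
blank [([215.7, 178.1, 242.8, 211.5], 0.96), ([159.7, 185.1, 193.0, 227.4], 0.94), ([203.2, 205.6, 235.8, 241.5], 0.86), ([265.6, 254.8, 335.1, 326.3], 0.64), ([209.8, 229.2, 244.0, 275.4], 0.61)]
clamp [([274.1, 157.8, 400.5, 254.5], 0.83)]
pad [([321.3, 211.6, 336.5, 225.3], 0.74), ([202.5, 204.7, 234.2, 240.2], 0.17)]
crank [([371.9, 159.1, 395.4, 179.3], 0.76), ([268.4, 254.2, 334.0, 324.9], 0.58)]
tab_end []
top {'camera_matrix': array([[527.26335327,   0.        , 284.44101044],
       [  0.        , 527.26335327, 206.40651914],
       [  0.        ,   0.        ,   1.        ]]), 'R': array([[-5.49816117e-04, -9.99977245e-01,  6.72362599e-03],
       [-9.95540508e-01, -8.69109378e-05, -9.43349879
[... 504 characters left out ...]
ime': 0.6, 'qpos': array([-1.23989178e+00,  2.63861352e-01,  1.60398212e+00, -2.01275292e-05,
        1.27367784e+00, -3.68857350e-02]), 'qvel': array([-4.29923046e-04,  2.24630556e-03,  6.24077606e-04,  4.95623958e-05,
        6.46900478e-04,  1.57942274e-04]), 'tau': array([ 3.85420290e-04, -5.14639843e+01, -3.67458022e+01, -1.12644170e-04,
        1.15964471e-03, -4.51841998e-06]), 'position': array([ 0.24270419, -0.62987001,  0.23131546]), 'orientation': array([ 9.83138347e-01,  1.82863310e-01, -4.29406535e-06,  3.66954677e-05]), 'force': array([ 0.61849903, -0.30676217,  0.32761189]), 'ft_torque': array([-0.00850899, -0.03532349, -0.00022364]), 'grip_width': 0.08537090656514008} -0.0187
```

View pics/scene0.png

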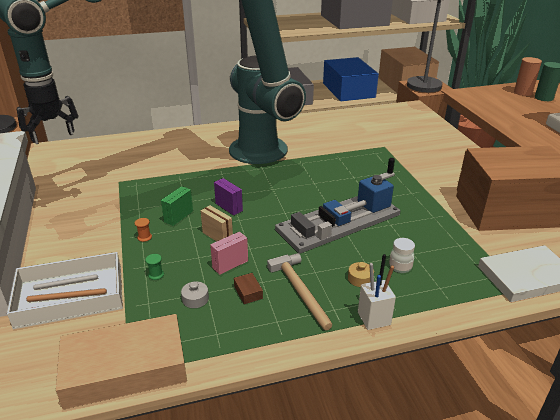

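View pics/top0.png

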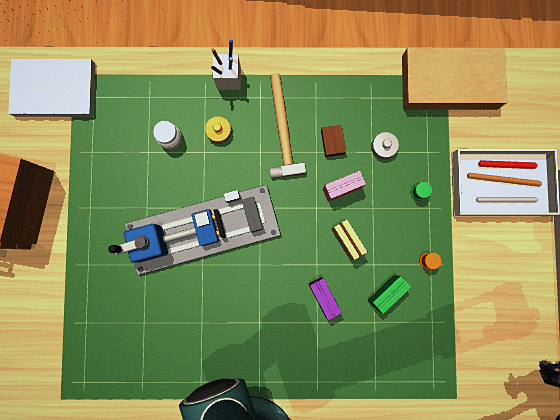

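Candidates for the blank in the top picture: natural wood with a dark strip (350,240), green (390,295), pink (344,185) and purple (325,298). By the description it's the one at (350,240). The clamp's fixed jaw is at (252,213), the stop at (232,196), the carrier at (203,228) and the crank handle at about (115,249).

```bash
cat > h.py <<'E'
from workcell import robot
import cv2,numpy as np
def pts(cam,d,info=None):
    i=info or robot.camera_info(cam);K=i["camera_matrix"]
    v,u=np.mgrid[0:d.shape[0],0:d.shape[1]]
    c=np.stack([(u-K[0,2])/K[0,0]*d,(v-K[1,2])/K[1,1]*d,d],-1)
    return (c-i["t"])@i["R"]   # R^T(c-t)
def proj(cam,X,info=None):
    i=info or robot.camera_info(cam);c=np.asarray(X)@i["R"].T+i["t"];p=c@i["camera_matrix"].T
    return p[...,:2]/p[...,2:]
E
python3 - <<'E'
from h import *
p=cv2.imread("pics/top0.png");d=np.load("top0d.npy");P=pts("top",d)
a=cv2.resize(p[180:285,95:290],None,fx=4,fy=4,interpolation=cv2.INTER_CUBIC);cv2.imwrite("pics/crop_clamp.png",a)
a=cv2.resize(p[205:275,315:385],None,fx=7,fy=7,interpolation=cv2.INTER_CUBIC);cv2.imwrite("pics/crop_blank.png",a)
for n,(u,v) in dict(bench=(300,240),jaw=(252,213),carrier=(203,228),gear=(145,243),handle=(115,249),stop=(232,196),blank=(350,240)).items(): print(n,P[v,u].round(3))
def rect(m,n):
    q=P[m][:,:2].astype(np.float32); r=cv2.minAreaRect(q); print(n,len(q),np.round(r[0],4),np.round(r[1],4),round(r[2],2),P[m][:,2].mean().round(4))
v,u=np.mgrid[0:420,0:560]
rect((P[...,2]>.06)&(u>325)&(u<375)&(v>212)&(v<268)&(P[...,2]<.09),"blank")
rect((P[...,2]>.085)&(P[...,2]<.105)&(u>120)&(u<170)&(v>220)&(v<270),"gear")
rect((P[...,2]>.045)&(P[...,2]<.065)&(u>240)&(u<265)&(v>190)&(v<240),"jaw")
rect((P[...,2]>.012)&(P[...,2]<.03)&(u>110)&(u<290)&(v>180)&(v<280),"base")
rect((P[...,2]>.045)&(P[...,2]<.07)&(u>185)&(u<224)&(v>200)&(v<250),"carrier")
rect((P[...,2]>.045)&(P[...,2]<.07)&(u>224)&(u<240)&(v>188)&(v<203),"stop")
E
```

```text
bench [ 0.48  -0.12   0.003]
jaw [ 0.543 -0.004  0.055]
carrier [0.507 0.111 0.057]
gear [0.47  0.232 0.116]
handle [0.456 0.284 0.163]
stop [0.583 0.043 0.059]
blank [ 0.478 -0.233  0.081]
blank 624 [ 0.4798 -0.2346] [0.0902 0.0369] 31.46 0.0775
gear 881 [0.4721 0.2433] [0.0751 0.0754] 15.38 0.0962
jaw 429 [ 0.5406 -0.0037] [0.0803 0.0302] 15.36 0.0557
base 5052 [0.507  0.1187] [0.1308 0.3594] 15.53 0.0205
carrier 821 [0.5085 0.1118] [0.0801 0.0873] 15.35 0.0562
stop 131 [0.5838 0.0448] [0.0204 0.0344] 16.32 0.0592
```

View pics/crop_clamp.png

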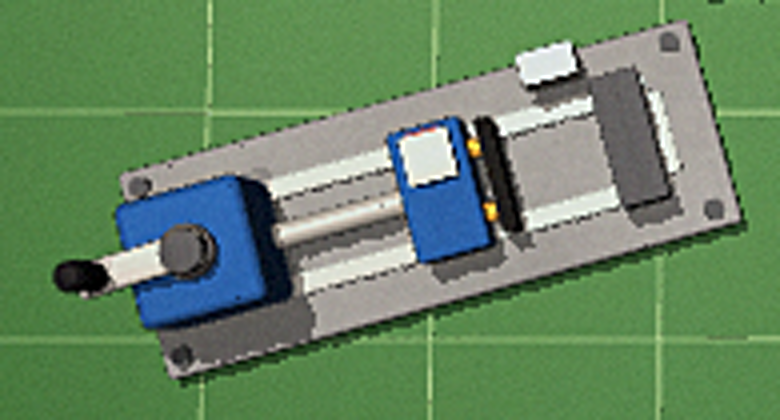

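View pics/crop_blank.png

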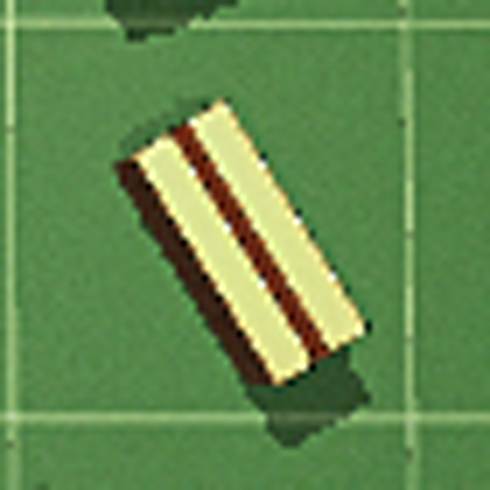

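```bash
cat >> h.py <<'E'
TH=np.deg2rad(15.4)
O=np.array([0.5163,0.0850])
CX=np.array([np.cos(TH),np.sin(TH)]);CY=np.array([-np.sin(TH),np.cos(TH)])
def c2w(x,y,z): return np.array([*(O+x*CX+y*CY),z])
def w2c(p): r=np.asarray(p)[...,:2]-O; return np.stack([r@CX,r@CY],-1)
def q(phi): return [np.cos(phi/2),np.sin(phi/2),0,0]
def st():
    s=robot.get_state();print("t",round(s["time"],2),"p",s["position"].round(4),"F",s["force"].round(1),"w",round(s["grip_width"],4),"q",s["qpos"].round(2));return s
E
python3 - <<'E'
from h import *
b=[0.4798,-0.2346,0.16]
for phi in (31.46,211.46,-148.54):
    print(phi,robot.inverse_kinematics(b,q(np.deg2rad(phi))))
for phi in (15.4,195.4):
    print(phi,robot.inverse_kinematics(c2w(-.008,-.055,.16),q(np.deg2rad(phi))))
robot.move_ptp(b,q(np.deg2rad(31.46)))
st()
i=robot.camera_info("wrist");p,d=robot.capture("wrist");cv2.imwrite("pics/w1.png",p)
P=pts("wrist",d,i)
m=(P[...,2]>.065)&(P[...,2]<.085)&(np.hypot(P[...,0]-.48,P[...,1]+.235)<.07)
r=cv2.minAreaRect(P[m][:,:2].astype(np.float32));print(m.sum(),r,P[m][:,2].mean())
E
```

```text
31.46 [-5.01410435e-01  5.49858951e-02  1.98116233e+00 -4.44089210e-16
  1.10544443e+00  5.20305309e-01]
211.46 None
-148.54 None
15.4 [ 9.45930820e-03  3.57757738e-02  2.00125555e+00 -4.44089210e-16
  1.10456133e+00  1.31147493e+00]
195.4 [ 9.45930820e-03  3.57757738e-02  2.00125555e+00 -4.44089210e-16
  1.10456133e+00 -1.83011772e+00]
t 2.31 p [ 0.48   -0.2356  0.1604] F [-1.  -0.6 -0.7] w 0.0853 q [-0.5   0.06  1.98 -0.    1.11  0.52]
4956 ((0.48026031255722046, -0.2335965633392334), (0.09040633589029312, 0.03618278354406357), 31.510820388793945) 0.078462592255335
```

View pics/w1.png

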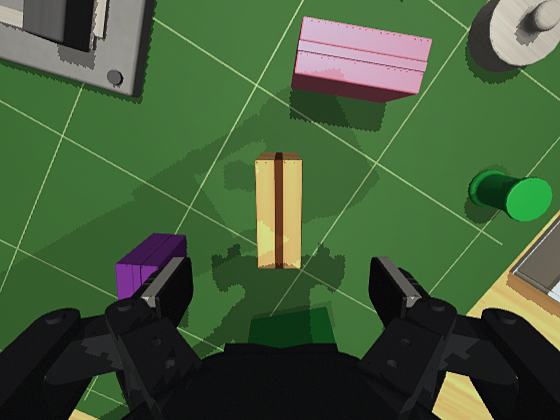

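The wrist view shows the natural blank with its dark strip at (278,212), between the fingers. This agrees with the top-view pose to about 1 mm. I'll grasp it, carry it over the clamp and look again.

Run:
```python
from h import *
robot.move_linear([0.4803,-0.2338,0.042],rate=0.12); st()
robot.set_gripper(0.02,grip_force=50); s=st()
robot.move_linear([0.4803,-0.2338,0.20],rate=0.2)
robot.move_ptp(c2w(-.04,-.055,.20),q(TH)); st()
i=robot.camera_info("wrist");p,d=robot.capture("wrist");cv2.imwrite("pics/w2.png",p);np.save("w2d.npy",d);np.save("w2i.npy",i,allow_pickle=True)
p,d=robot.capture("top");cv2.imwrite("pics/top1.png",p)
```

```text
t 3.49 p [ 0.4811 -0.2342  0.0428] F [ 0.1 -0.7  0.2] w 0.0856 q [-0.5   0.2   2.07  0.    0.87  0.52]
t 4.01 p [ 0.4807 -0.234   0.0426] F [-0.1  0.6  3.4] w 0.0356 q [-0.5   0.2   2.07  0.    0.87  0.52]
t 5.95 p [0.492  0.0208 0.1992] F [-0.2  0.  -2.9] w 0.0351 q [-0.01 -0.06  2.02 -0.    1.18  1.29]
```

View pics/w2.png

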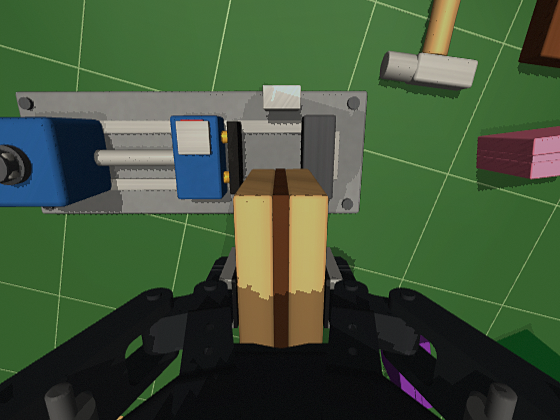

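The blank is held square. The stop is at (282,97), the jaw at (318,155) with its face near x=303, and the pad at (235,158) with its face near x=242. I'll measure these from the depth.

Run:
```python
from h import *
d=np.load("w2d.npy");i=np.load("w2i.npy",allow_pickle=True).item();P=pts("wrist",d,i);C=w2c(P);Z=P[...,2]
v,u=np.mgrid[0:420,0:560]
def r(n,m):
    c=C[m];print(n,m.sum(),"x",np.percentile(c[:,0],[1,50,99]).round(4),"y",np.percentile(c[:,1],[1,50,99]).round(4),"z",np.median(Z[m]).round(4), "ang",round(cv2.minAreaRect(P[m][:,:2].astype(np.float32))[2],2))
r("jaw",(Z>.05)&(Z<.06)&(u>295)&(u<340)&(v>112)&(v<165))
r("pad",(Z>.03)&(Z<.06)&(u>227)&(u<246)&(v>112)&(v<165))
r("carrier",(Z>.05)&(Z<.066)&(u>165)&(u<226)&(v>112)&(v<205))
r("stop",(Z>.055)&(Z<.066)&(u>255)&(u<310)&(v>80)&(v<115))
r("base",(Z>.015)&(Z<.025)&(u<400)&(v<220))
```

```text
jaw 1596 x [-0.005   0.0183  0.0398] y [-0.1055 -0.0907 -0.0762] z 0.0564 ang 15.66
pad 582 x [-0.0053  0.0144  0.0345] y [-0.0145 -0.0112 -0.0047] z 0.0543 ang 15.06
carrier 3957 x [-0.0385  0.0026  0.0397] y [0.0032 0.0239 0.0468] z 0.057 ang 15.77
stop 903 x [0.0456 0.0556 0.065 ] y [-0.0724 -0.0555 -0.0394] z 0.0605 ang 15.28
base 19996 x [-0.0631  0.0243  0.0809] y [-0.1605  0.0345  0.2059] z 0.0207 ang 15.7
```

Run:
```python
from h import *
robot.move_linear(c2w(-.008,-.053,.14),rate=0.15)
robot.move_linear(c2w(-.008,-.053,.072),rate=0.1)
print(robot.move_linear(c2w(-.008,-.053,.058),rate=0.03,threshold=4)); s=st()
z=s["position"][2]
print(robot.move_linear(c2w(.006,-.053,z),rate=0.025,threshold=6)); s=st()
print(w2c(s["position"]))
p,d=robot.capture("wrist");cv2.imwrite("pics/w3.png",p)
```

```text
True
t 7.88 p [0.5238 0.032  0.0625] F [0.5 0.7 3.2] w 0.0352 q [0.01 0.15 2.08 0.   0.91 1.32]
True
t 8.11 p [0.5238 0.0321 0.0625] F [-0.3  0.5  3.6] w 0.0357 q [ 0.01  0.15  2.08 -0.    0.91  1.32]
[-0.00687209 -0.05301649]
```

View pics/w3.png

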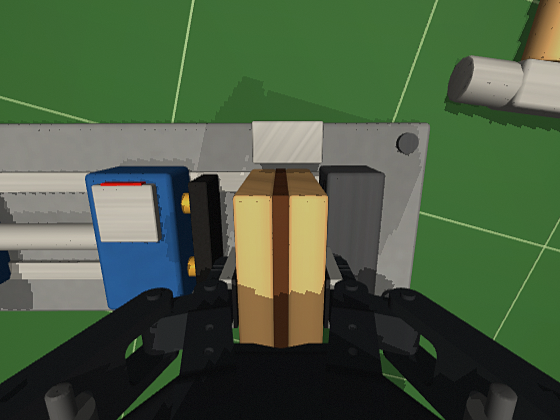

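The blank is on the bed (z rose by 20 mm) and the stop at (287,142) isn't reached yet. The push triggered early on friction, so I'll take the weight off slightly and push again.

Run:
```python
from h import *
s=robot.get_state();p=s["position"].copy()
robot.move_linear(p+[0,0,0.001],rate=0.02); s=st()
r=robot.move_linear(c2w(.008,-.053,s["position"][2]),rate=0.03,threshold=8); s=st()
print(r,w2c(s["position"]))
p,d=robot.capture("wrist");cv2.imwrite("pics/w4.png",p)
```

```text
t 8.41 p [0.5229 0.032  0.0627] F [-0.1 -0.2 -1.6] w 0.0357 q [0.01 0.15 2.08 0.   0.92 1.32]
t 8.78 p [0.5307 0.0341 0.0626] F [-1.9  0.1  4.5] w 0.0351 q [ 0.02  0.17  2.06 -0.    0.92  1.32]
True [ 0.00040253 -0.0528974 ]
```

View pics/w4.png

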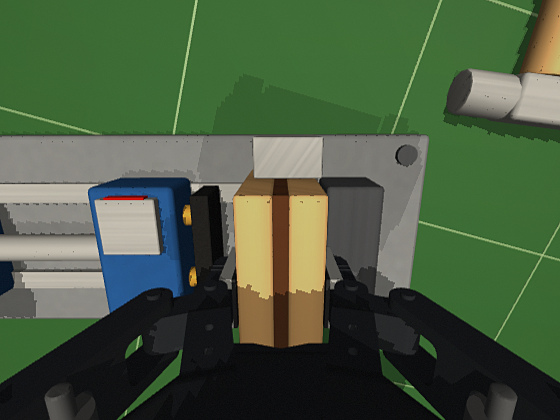

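Run:
```python
from h import *
s=st()
r=robot.move_linear(c2w(.004,-.053,s["position"][2]),rate=0.02,threshold=12); s=st()
print(r,w2c(s["position"]))
robot.set_gripper(0.08); s=st()
p=s["position"]
robot.move_linear([p[0],p[1],.2],rate=0.2)
robot.move_linear(c2w(-.06,-.045,.23),rate=0.2)
st();i=robot.camera_info("wrist");p,d=robot.capture("wrist");cv2.imwrite("pics/w5.png",p)
P=pts("wrist",d,i);C=w2c(P);Z=P[...,2]
m=(Z>.085)&(Z<.11)&(abs(C[...,0])<.06)&(abs(C[...,1]+.05)<.04)
r=cv2.minAreaRect(C[m].astype(np.float32));print(r,Z[m].min(),np.median(Z[m]))
m=(Z>.055)&(Z<.066)&(C[...,0]>.04)&(C[...,0]<.07)&(abs(C[...,1]+.055)<.03)
print(np.percentile(C[m][:,0],[1,99]))
```

```text
t 8.83 p [0.5307 0.0341 0.0626] F [-0.7 -1.3  5.7] w 0.0354 q [ 0.02  0.17  2.06 -0.    0.92  1.32]
t 9.1 p [0.5308 0.0341 0.0629] F [-1.1 -0.4  5. ] w 0.0358 q [ 0.02  0.17  2.05 -0.    0.93  1.32]
True [ 0.00050093 -0.05291508]
t 9.61 p [0.5292 0.034  0.0616] F [-0.1  0.1 -0.9] w 0.0803 q [ 0.02  0.17  2.06 -0.    0.93  1.32]
t 10.93 p [0.4703 0.0257 0.2291] F [-0.1  0.3 -0.4] w 0.0799 q [ 0.   -0.12  2.02 -0.    1.26  1.31]
((1.988932490348816e-05, -0.052564192563295364), (0.08974683284759521, 0.036048147827386856), 0.1983567774295807) 0.09591533032712646 0.09851000492167067
[0.05009218 0.06536351]
```

View pics/w5.png

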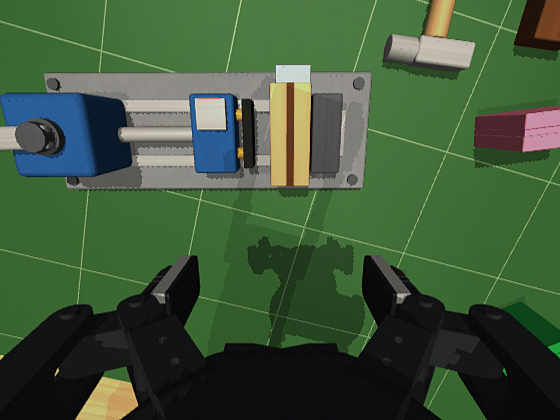

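The blank stands home: x ≈ 0.0 mm, yaw 0.2°, y −52.6 mm. Next I'll locate the crank axis and handle.

Run:
```python
from h import *
robot.move_linear(c2w(-.09,.10,.30),rate=0.25)
robot.move_ptp(c2w(-.105,.18,.28),q(0.1))
st();i=robot.camera_info("wrist");p,d=robot.capture("wrist");cv2.imwrite("pics/w6.png",p)
np.save("w6d.npy",d);np.save("w6i.npy",i,allow_pickle=True)
P=pts("wrist",d,i);C=w2c(P);Z=P[...,2]
def r(n,m):
    if m.sum()<20: print(n,m.sum());return
    print(n,m.sum(),"x",np.percentile(C[m][:,0],[1,50,99]).round(4),"y",np.percentile(C[m][:,1],[1,50,99]).round(4),"z",Z[m].max().round(4),"circ",cv2.minEnclosingCircle(C[m].astype(np.float32)))
near=(abs(C[...,1]-.165)<.09)&(abs(C[...,0])<.08)
r("peg top",near&(Z>.157)&(Z<.168))
r("arm",near&(Z>.112)&(Z<.1205))
r("gear",near&(Z>.09)&(Z<.1))
r("knob",near&(Z>.121)&(Z<.15))
```

```text
t 12.22 p [0.367  0.23   0.2785] F [ 0.5 -1.5  0.8] w 0.0796 q [ 0.5  -0.23  2.02 -0.    1.36  1.97]
peg top 378 x [-0.0102 -0.0025  0.0059] y [0.2075 0.2151 0.2234] z 0.1642 circ ((-0.002146256621927023, 0.21565283834934235), 0.00879147369414568)
arm 1372 x [-0.0119 -0.0014  0.0108] y [0.1546 0.1812 0.2242] z 0.1205 circ ((-0.00341953057795763, 0.1904587745666504), 0.03743797168135643)
gear 4192 x [-0.037   0.0014  0.036 ] y [0.1294 0.1601 0.2024] z 0.0999 circ ((-0.0004755918635055423, 0.16614539921283722), 0.04948034882545471)
knob 108 x [-0.0109 -0.0073  0.0021] y [0.207  0.2091 0.2196] z 0.1499 circ ((-0.0035774209536612034, 0.21414783596992493), 0.008710432797670364)
```

View pics/w6.png

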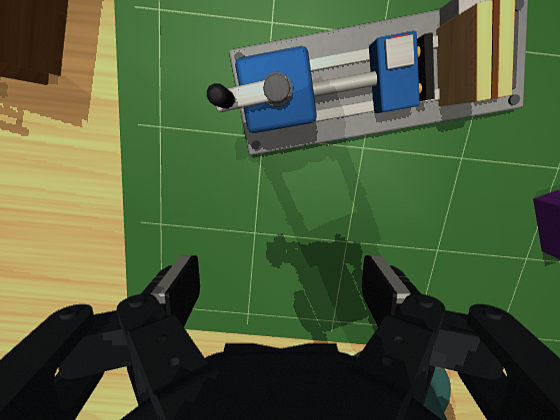

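The peg top is at (220,96), clamp (−2, 215.5) mm. The axis disc at (278,89) gives an axis near clamp (0, 165.5) mm, which matches the 50 mm arm. Next I'll grip the peg and turn a quarter first.

```bash
cat >> h.py <<'E'
AX=np.array([0.0,.1655]);R=.05
def peg(a,z=.124): return c2w(AX[0]+R*np.cos(a),AX[1]+R*np.sin(a),z)
def angle():
    c=w2c(robot.get_state()["position"])-AX; return np.arctan2(c[1],c[0]),np.hypot(*c)
E
python3 - <<'E'
from h import *
robot.set_gripper(0.05)
robot.move_linear(c2w(-.0022,.2155,.20),rate=0.2)
robot.move_linear(c2w(-.0022,.2155,.124),rate=0.12)
st()
robot.set_gripper(0.0,grip_force=40); st(); 
a0=np.arctan2(.05,-.0022)
for k in range(1,7):
    robot.move_linear(peg(a0-k*np.deg2rad(15)),rate=0.08)
    s=robot.get_state();a,r=angle();f=s["force"][:2];
    fc=np.array([f@CX,f@CY]);rad=np.array([np.cos(a),np.sin(a)]);tan=np.array([rad[1],-rad[0]])
    print(round(s["time"],2),np.rad2deg(a0-a).round(1),r.round(4),"Frad",(fc@rad).round(1),"Ftan",(fc@tan).round(1),"z",s["force"][2].round(1),round(s["grip_width"],4))
p,d=robot.capture("top");cv2.imwrite("pics/top2.png",p)
p,d=robot.capture("wrist");cv2.imwrite("pics/w7.png",p)
E
```

```text
t 14.28 p [0.4574 0.2925 0.1249] F [-0.2 -0.5 -0.3] w 0.0504 q [0.52 0.11 2.   0.   1.04 1.99]
t 14.68 p [0.4577 0.2924 0.1252] F [-0.9 -1.9  4.4] w 0.0167 q [ 0.52  0.11  2.   -0.    1.04  1.99]
14.99 16.1 0.0501 Frad -1.9 Ftan -0.7 z 6.3 0.0173
15.31 31.0 0.0502 Frad -2.5 Ftan 0.2 z 5.0 0.0171
15.62 45.7 0.0503 Frad -2.7 Ftan 0.1 z 6.0 0.017
15.94 60.4 0.0503 Frad -2.1 Ftan -0.6 z 6.2 0.017
16.26 75.1 0.0504 Frad -1.1 Ftan -0.4 z 7.3 0.0171
16.57 89.8 0.0504 Frad -2.4 Ftan -0.2 z 5.8 0.017
```

View pics/top2.png

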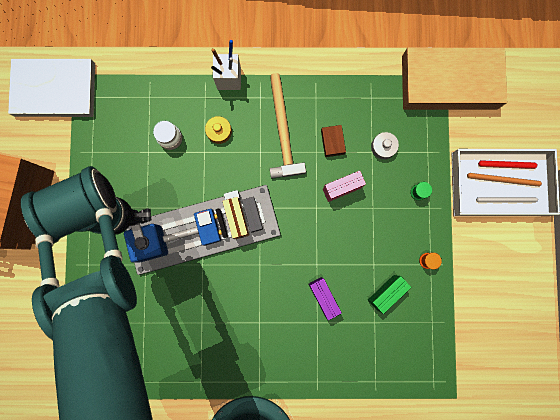

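View pics/w7.png

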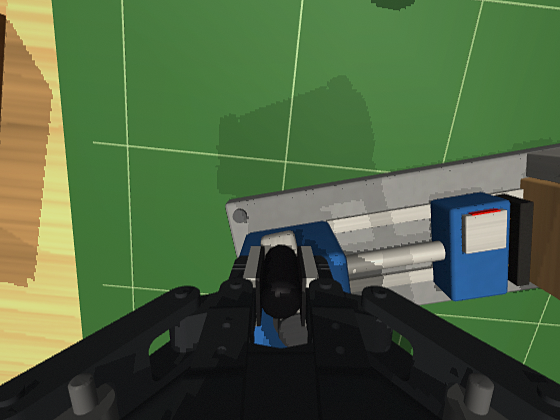

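The crank follows with low forces. The wrist view shows the tab cover with the tab still hidden (thin red edge at (485,212)), and the top camera sees the carrier too. I'll continue to about 6 rad, still before any possible give.

```bash
cat >> h.py <<'E'
A0=np.arctan2(.05,-.0022)
def turn(f,t,step=.3,rate=.12):
    n=max(1,int(np.ceil((t-f)/step-1e-9)))
    for th in np.linspace(f,t,n+1)[1:]:
        robot.move_linear(peg(A0-th),rate=rate)
    s=robot.get_state();a,r=angle();fo=s["force"][:2]
    fc=np.array([fo@CX,fo@CY]);rad=np.array([np.cos(a),np.sin(a)]);tan=np.array([rad[1],-rad[0]])
    e=(A0-a-t+np.pi)%(2*np.pi)-np.pi
    print(round(s["time"],2),"th",round(t+e,3),"r",r.round(4),"Frad",(fc@rad).round(1),"Ftan",(fc@tan).round(1),"z",s["force"][2].round(1),round(s["grip_width"],4))
def shot(name):
    i=robot.camera_info("wrist");p,d=robot.capture("wrist");cv2.imwrite(f"pics/{name}.png",p)
    return p,d,i
E
python3 - <<'E'
from h import *
th=np.pi/2
for t in (3.,4.5,6.):
    turn(th,t);th=t
shot("w8");p,d=robot.capture("top");cv2.imwrite("pics/top3.png",p[180:285,95:290].repeat(4,0).repeat(4,1))
E
```

```text
18.01 th 2.996 r 0.0501 Frad -0.2 Ftan 1.8 z 8.2 0.0168
19.38 th 4.507 r 0.0497 Frad 1.2 Ftan 0.7 z 7.6 0.0169
20.76 th 6.03 r 0.0499 Frad 0.8 Ftan 2.5 z 6.3 0.017
```

View pics/w8.png

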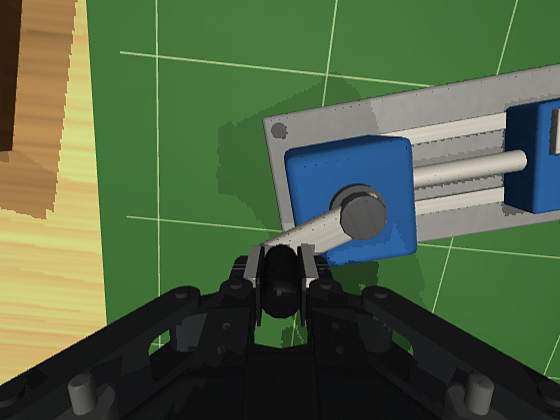

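View pics/top3.png

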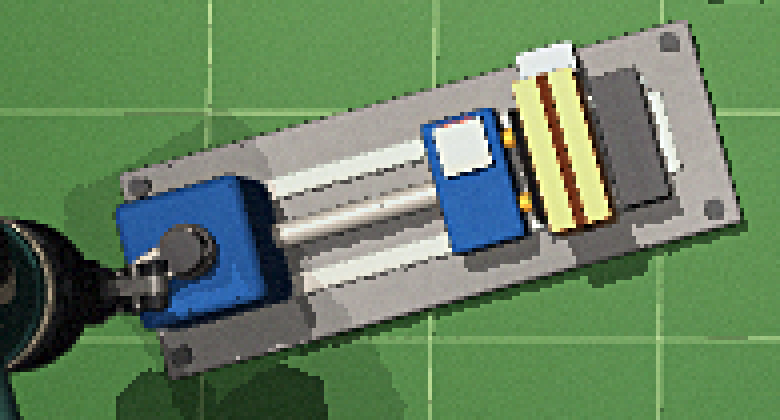

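The top crop shows the pad almost at the blank and no tab yet. I'll continue in small steps, watching the red area in the top view.

```bash
cat >> h.py <<'E'
def red():
    p,d=robot.capture("top");P=pts("top",d)
    v,u=np.mgrid[0:420,0:560]
    h=cv2.cvtColor(p,cv2.COLOR_BGR2HSV)
    roi=(u>190)&(u<245)&(v>185)&(v<220)
    m=roi&((h[...,0]<8)|(h[...,0]>172))&(h[...,1]>150)&(h[...,2]>90)
    px=(p[...,2].astype(float)-np.maximum(p[...,0],p[...,1]))[roi&m].sum()/200
    C=w2c(P)[m]
    print("  red px",m.sum(),"w",round(px,1),"x-range",(np.percentile(C[:,0],[0,100]).round(4) if m.sum() else None),"L mm~",round(m.sum()*(1.19/527)**2/.02*1000,1))
    return p,m.sum()
E
python3 - <<'E'
from h import *
th=6.0
for t in (6.5,7.0,7.2,7.4,7.6,7.8):
    turn(th,t);th=t
    p,n=red()
    if n*(1.19/527)**2/.02*1000>5: break
cv2.imwrite("pics/top4.png",p[180:285,95:290].repeat(4,0).repeat(4,1)); shot("w9")
E
```

```text
21.36 th 6.523 r 0.0501 Frad -0.1 Ftan 2.0 z 6.7 0.0167
  red px 11 w 3.8 x-range [-0.0057  0.0371] L mm~ 2.8
21.91 th 7.017 r 0.0502 Frad -0.4 Ftan 0.9 z 6.8 0.0171
  red px 12 w 4.3 x-range [-0.0061  0.0349] L mm~ 3.1
22.21 th 7.21 r 0.0503 Frad -0.2 Ftan -0.9 z 7.2 0.0169
  red px 11 w 4.0 x-range [-0.0035  0.0429] L mm~ 2.8
22.51 th 7.405 r 0.0503 Frad -0.8 Ftan 0.9 z 8.3 0.017
  red px 14 w 5.1 x-range [-0.0042  0.0439] L mm~ 3.6
22.81 th 7.602 r 0.0503 Frad -1.6 Ftan -0.3 z 8.1 0.0169
  red px 16 w 5.8 x-range [-0.0039  0.0438] L mm~ 4.1
23.11 th 7.8 r 0.0503 Frad -1.0 Ftan -1.2 z 8.1 0.0169
  red px 15 w 5.5 x-range [-0.0043  0.0436] L mm~ 3.8
```

View pics/top4.png

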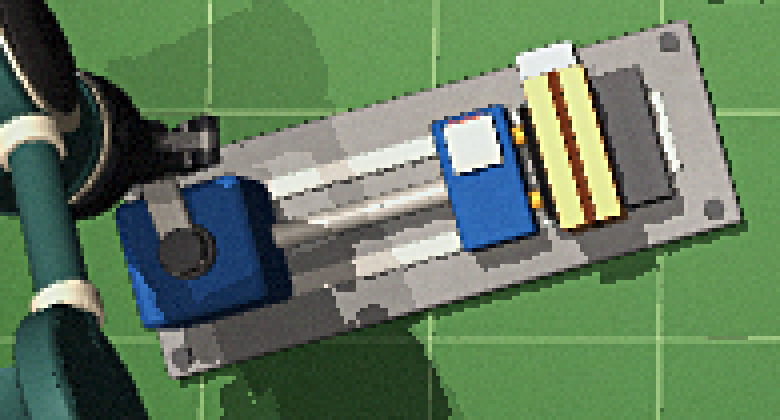

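View pics/w9.png

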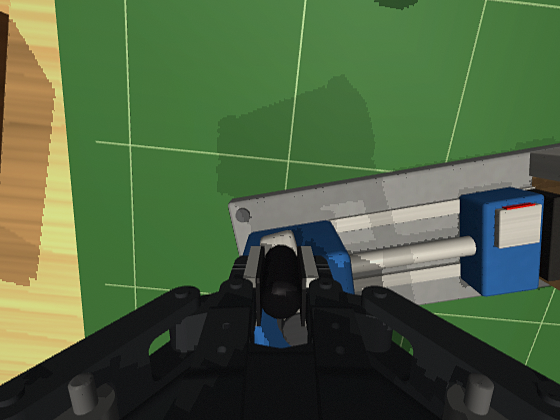

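The pad now touches the blank, which is near the jaw, and the tab is still in (thin red edge at (520,207) in the wrist view). Some of the "red" count was the glue strip, so I'm restricting the region.

```bash
sed -i 's/(u>190)&(u<245)/(u>195)\&(u<227)/' h.py
python3 - <<'E'
from h import *
th=7.8
red()
for t in (8.0,8.2,8.4,8.6,8.8,9.0,9.2):
    turn(th,t);th=t
    p,n=red()
    w=shot(f"w10_{int(t*10)}")[0]
    if n*(1.19/527)**2/.02*1000>5: break
cv2.imwrite("pics/top5.png",p[180:285,95:290].repeat(4,0).repeat(4,1))
cv2.imwrite("pics/w10.png",w)
E
```

```text
red px 1 w 0.5 x-range [0.0346 0.0346] L mm~ 0.3
23.51 th 7.998 r 0.0504 Frad -0.5 Ftan 0.2 z 7.5 0.017
  red px 1 w 0.5 x-range [0.0345 0.0345] L mm~ 0.3
23.86 th 8.196 r 0.0504 Frad -0.7 Ftan -0.7 z 8.0 0.0167
  red px 1 w 0.5 x-range [0.0344 0.0344] L mm~ 0.3
24.21 th 8.394 r 0.0503 Frad -0.6 Ftan 0.2 z 7.0 0.0168
  red px 1 w 0.5 x-range [0.0349 0.0349] L mm~ 0.3
24.56 th 8.593 r 0.0503 Frad -0.6 Ftan -0.2 z 7.4 0.017
  red px 1 w 0.5 x-range [0.0349 0.0349] L mm~ 0.3
24.91 th 8.79 r 0.0503 Frad -0.4 Ftan -1.3 z 7.8 0.0168
  red px 2 w 1.1 x-range [0.0345 0.0351] L mm~ 0.5
25.26 th 8.983 r 0.0502 Frad -0.7 Ftan -2.0 z 7.1 0.0165
  red px 12 w 10.0 x-range [0.0349 0.0381] L mm~ 3.1
25.61 th 9.179 r 0.0502 Frad 0.7 Ftan -2.3 z 6.4 0.017
  red px 20 w 17.5 x-range [0.0348 0.0399] L mm~ 5.1
```

View pics/top5.png

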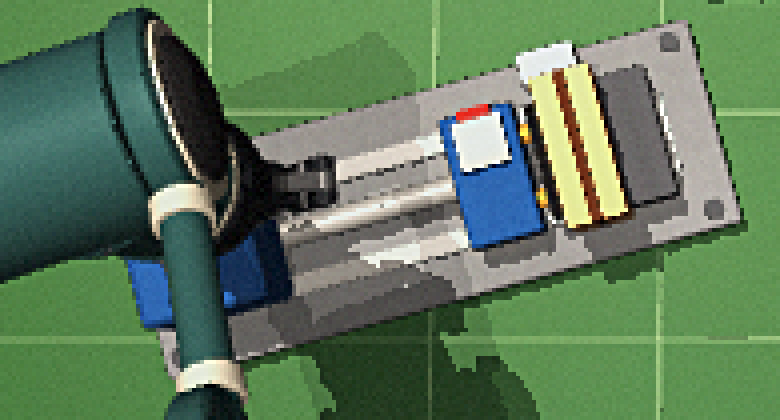

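View pics/w10.png

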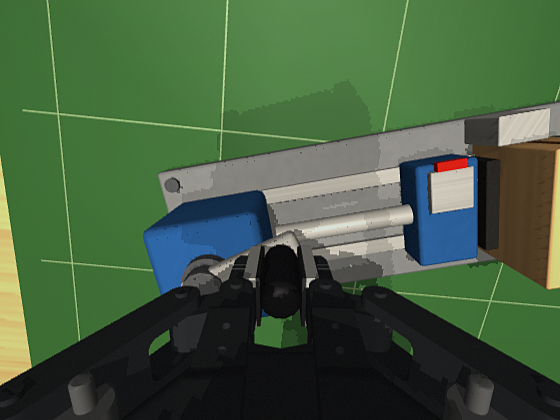

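The tab is popping out, with about 5 mm of red at (451,165) in the wrist view. Give began near θ≈8.8, so 12 mm should come at about 9.65.

Run:
```python
from h import *
th=9.2
for t in (9.35,9.5,9.62):
    turn(th,t,rate=.06);th=t
    p,n=red()
cv2.imwrite("pics/top6.png",p[180:285,95:290].repeat(4,0).repeat(4,1))
shot("w11")
```

```text
25.98 th 9.317 r 0.0501 Frad -0.1 Ftan -4.0 z 6.0 0.0169
  red px 27 w 23.3 x-range [0.0353 0.0424] L mm~ 6.9
26.31 th 9.466 r 0.0501 Frad 0.3 Ftan -3.8 z 5.9 0.0169
  red px 33 w 28.7 x-range [0.0353 0.0447] L mm~ 8.4
26.61 th 9.584 r 0.05 Frad -0.2 Ftan -4.9 z 5.4 0.0166
  red px 38 w 33.0 x-range [0.0353 0.046 ] L mm~ 9.7
```

View pics/w11.png

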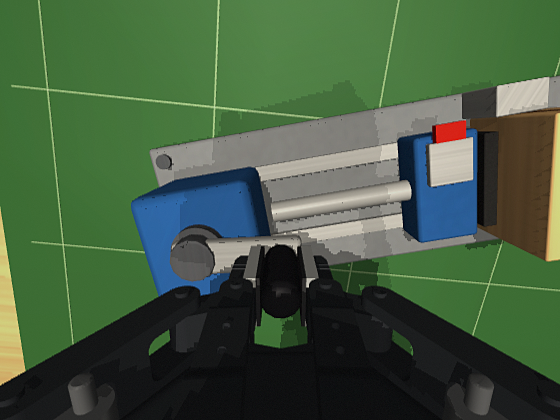

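About 10–11 mm of red shows at (449,132), with no yellow. One small nudge more, then release and check close up.

Run:
```python
from h import *
turn(9.62,9.70,rate=.04); red()
robot.set_gripper(0.045); s=st(); p=s["position"]
robot.move_linear([p[0],p[1],.22],rate=0.15)
robot.move_ptp(c2w(-.075,-.005,.23),q(TH))
st();red()
p,d,i=shot("w12");P=pts("wrist",d,i);C=w2c(P);Z=P[...,2]
m=(Z>.085)&(Z<.11)&(abs(C[...,0])<.06)&(abs(C[...,1]+.06)<.04)
print("blank",cv2.minAreaRect(C[m].astype(np.float32)),np.median(Z[m]))
h=cv2.cvtColor(p,cv2.COLOR_BGR2HSV)
m=((h[...,0]<8)|(h[...,0]>172))&(h[...,1]>150)&(h[...,2]>90)&(Z>.04)&(Z<.075)&(C[...,0]>.02)&(C[...,1]>-.02)&(C[...,1]<.06)
print("tab",m.sum(),cv2.minAreaRect(C[m].astype(np.float32)),np.median(Z[m]))
q1,d=robot.capture("scene");cv2.imwrite("pics/scene1.png",q1)
q1,d=robot.capture("top");cv2.imwrite("pics/top7.png",q1)
```

```text
26.96 th 9.656 r 0.05 Frad 0.2 Ftan -4.9 z 4.4 0.0169
  red px 42 w 36.6 x-range [0.0355 0.0471] L mm~ 10.7
t 27.39 p [0.473  0.1942 0.1229] F [-1.   0.2  0.5] w 0.0447 q [ 0.34  0.05  2.06 -0.    1.03  1.81]
t 28.79 p [0.4448 0.0601 0.2289] F [0.1 0.1 0.9] w 0.0447 q [ 0.08 -0.17  2.06  0.    1.25  1.38]
  red px 42 w 36.2 x-range [0.0349 0.0473] L mm~ 10.7
blank ((-2.9418617486953735e-05, -0.06298253685235977), (0.09004141390323639, 0.03641102835536003), 0.13303150236606598) 0.09840643581952471
tab 280 ((0.04142879322171211, -0.007948295213282108), (0.01843736320734024, 0.012071572244167328), 89.88662719726562) 0.06228918131018173
```

View pics/w12.png

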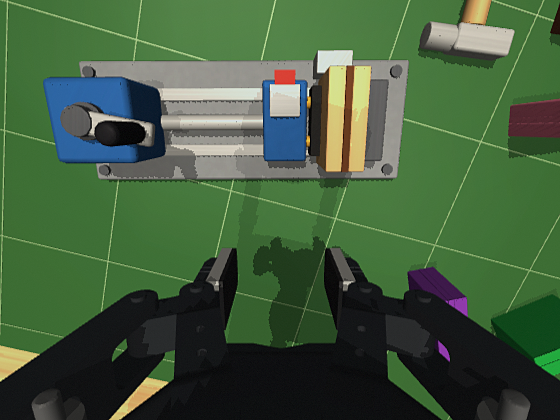

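View pics/top7.png

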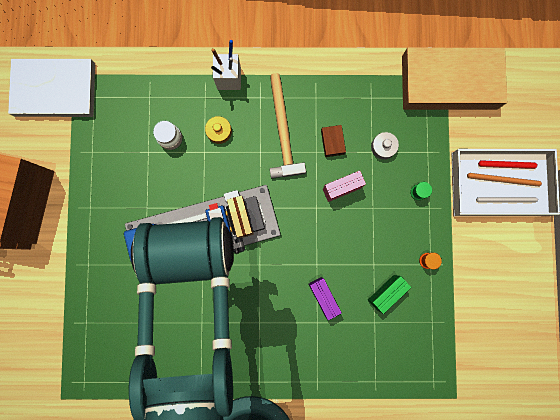

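About 12 mm of red shows at (285,77) with no yellow. The blank is home at x ≈ 0.0 mm with yaw 0.1°, the hand is clear and the bystanders are where they were. Handing in.

Run:
```python
from h import *
robot.dwell(0.3); robot.hand_in(); st()
```

```text
the job is handed in; nothing more can be done
the job is handed in; nothing more can be done
```

The blank is clamped home against the end stop with the red tab out, and I handed the job in at about 29 s of the 72 s allowed. I picked the natural-wood blank with the dark strip, stood it on the bed, pushed it against the stop, and turned the crank about 9.66 rad clockwise before letting go.

- **Blank:** the last checks put its x at 0.0 mm and its yaw at about 0.1° to the jaws, standing on the bed. It had moved about 10 mm towards the fixed jaw as the pad pressed it there.
- **Tab:** the close-up wrist view and the crank angle both gave about 12 mm out; the coarser top view gave 10.7 mm. All three are inside the 8–16 mm window, and no yellow showed. The pad force was not measured; a 12 mm tab corresponds to about 45 N.
- **Surroundings:** the hand was clear of everything, and the other things on the bench looked unmoved in the top picture.

One push towards the stop ended early on bed friction and was repeated. No final check failed.

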